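# Set up the folding catch box and present a glass ball over it

### The job

Put up the folding catch box by raising its three hinged panels until they stand upright, and only then lift the tray by its grip and carry it over the box, keeping it level enough that the loose glass ball never leaves its pocket. Finish while still holding the tray for inspection: level, still and centred over the box's open mouth, about 5 cm clear of the top bars, with the ball in its pocket and all three panels still standing. Leave the other things on the bench where they are.

Things in the scene. Friction and masses are not known exactly. Their poses are not given: they have to be found in the camera images.
- catch_box: plywood box fixed to the bench: 150 x 150 mm plinth, 30 mm high, cork floor, a fixed wall 136 mm high on its -x side (robot side), hinged panels folded out on the other three. Origin: centre of the underside; +x to the far panel, +y to the left panel, z up. Hinge lines 78 mm from the origin (+x, +y, -y), 36 mm above the bench. On either half of the bench, yaw within 0.15 rad
- panel_far (a joint): far panel's angle, rad: 0 flat, sticking out to the box's +x (starts at 0 to 0.2); 1.5708 upright (stop). Hinge friction 0.09 N m keeps it at any angle; 70 g. 150 mm wide, 6 thick; solid for 45 mm from the hinge, then a hand hole 106 mm wide, 45 deep, closed by a round bar 10 mm thick, axis 95 mm from the hinge. Flat: bar 36 mm above the bench, free below; upright: its top at 136 mm
- bar_far (a point): middle of the axis of the far panel's edge bar (the bar runs along the box's y); it moves with the panel
- panel_left (a joint): left panel's angle, rad: 0 flat, sticking out to the box's +y (starts at 0 to 0.2); 1.5708 upright (stop). Hinge friction 0.09 N m keeps it at any angle; 70 g. 150 mm wide, 6 thick; solid for 45 mm from the hinge, then a hand hole 106 mm wide, 45 deep, closed by a round bar 10 mm thick, axis 95 mm from the hinge. Flat: bar 36 mm above the bench, free below; upright: its top at 136 mm
- bar_left (a point): middle of the axis of the left panel's edge bar (the bar runs along the box's x); it moves with the panel
- panel_right (a joint): right panel's angle, rad: 0 flat, sticking out to the box's -y (starts at 0 to 0.2); 1.5708 upright (stop). Hinge friction 0.09 N m keeps it at any angle; 70 g. 150 mm wide, 6 thick; solid for 45 mm from the hinge, then a hand hole 106 mm wide, 45 deep, closed by a round bar 10 mm thick, axis 95 mm from the hinge. Flat: bar 36 mm above the bench, free below; upright: its top at 136 mm
- bar_right (a point): middle of the axis of the right panel's edge bar (the bar runs along the box's x); it moves with the panel
- tray: loose wooden carrying tray, a plate 136 x 84 x 12 mm with an upright grip standing in its middle; about 0.15 to 0.31 kg. Origin: centre of its underside; x along the 136 mm side, towards the ball's pocket; z up. On the half of the bench without the box, turned by up to 0.5 rad
- tray_grip (a point): point in the tray's upright grip, 82 mm above the tray's underside, over its centre. The grip is a flat-sided post 30 mm along the tray's x, 16 mm along its y (pinch it across y), its top 101 mm above the underside
- tray_pocket (a point): where the ball's centre is when it sits in the middle of its pocket: 42 mm along the tray's +x from the grip, 25.5 mm above the underside. The pocket is a round recess 28 mm wide and 4.5 mm deep
- ball_center (a point): centre of the loose solid glass ball, 36 mm across, 55 to 75 g, sitting in the tray's pocket, where it can roll a few mm; it rolls out if the tray tips by about 35 degrees or is jerked
- tumbler: white ceramic tumbler, 68 mm wide at the rim, 85 mm tall; stands about 15 cm from the tray's centre, on its ball side. Origin: centre of its underside. Bystander, leave alone
- jar: amber glass jar of polishing paste, 56 mm wide, 60 mm tall, beside a corner of the catch box, between the far and left panels. Origin: centre of its underside. Bystander
- stone: pale dressing stone, 60 x 28 x 22 mm, beside a corner of the catch box, between the far and right panels. Origin: centre of its underside. Bystander
- brush: 160 mm hand brush lying on the robot's side of the tray, about 13 cm from its centre. Bystander
- dish: green glass dish, 120 mm wide, 22 mm tall, at the back of the bench. Origin: centre of its underside. Bystander
Mind the look-alikes: they are no part of the job. There is more than one size of the tray; the job needs the middle-sized.

How it is judged:
On the way, in this order (a step that is already met when the one before it is completed fails the run):
1. all three panels stand upright, the tray still on the bench (value of joint each of panel_far, panel_left, panel_right above 1.42 rad and height (world z) of tray below 0.02 m), for 0.2 s.
2. the tray is lifted clear of the bench in the gripper, ball in its pocket (height (world z) of tray above 0.05 m and contact force between the fingers and tray above 1 N and distance between ball_center and tray_pocket below 0.013 m), for 0.2 s.
At the end, for the whole second after the job is handed in: Tray held by the gripper, still (30 mm/s), level within 0.12 rad, within 40 mm of the box's centre, its underside 146 to 250 mm above the bench, not touching the box; ball within 13 mm of its pocket seat; all panels past 1.42 rad (value of joint each of panel_far, panel_left, panel_right above 1.42 rad and distance between ball_center and tray_pocket below 0.013 m and horizontal distance between tray and catch_box below 0.04 m and height (world z) of tray between 0.146 and 0.25 m and angle between tray's own z axis and vertical below 0.12 rad and linear speed of tray below 0.03 m/s and angular speed of tray below 0.2 rad/s and contact force between the fingers and tray above 1 N and contact force between tray and catch_box below 0.1 N); the arm keeps its last pose, push and grip.
It fails at once if the ball leaves its pocket (distance between ball_center and tray_pocket above 0.018 m).
It fails at once if a bystander is shoved (more than 40 mm) from its place (distance of any of tumbler, jar, stone, brush, dish from where it was at the start of the episode above 0.04 m).
It also fails if it takes over 67 s, if anything falls off the work surface, if the arm or the gripper's body presses on something with over 40 N, if the wrist force passes 120 N, or if a joint passes its speed limit or range.

### The arm

A 7-joint arm with a two-finger parallel gripper is mounted at the origin on the work surface. World frame = base frame: x ahead of the robot, y to its left, z up, the work surface at z = 0. Lengths are in m, angles in rad, forces in N, time in s.
With the tool pointing down it reaches from about 0.4 to 0.9 m from the base axis. Payload 5.5 kg.
Tool frame: the origin (TCP) lies at the very end of the fingers, on their centre line; the grasp point (between the pads) lies 19 mm behind it; z points along the fingers, y is the direction in which the jaws open and shut (so a half turn about z gives the same grasp; the last joint's range is limited). The gripper opens to 85 mm and grips with 20 to 120 N. Pads are 22 mm wide; open, the fingers measure 114 mm over their backs; the gripper's body (76 mm by 85 mm) begins 54 mm behind the grasp point. The pads swing forward as they close: fully open they stand 13 mm farther back than shut.
Start: joints at [1.454, 0.501, -0.427, 1.55, 0.221, 1.138, -0.21], TCP at [0.241, -0.604, 0.231] pointing down, gripper open.
Joint ranges: [-2.88, 2.88], [-0.31, 2.03], [-1.54, 1.56], [0.2, 2.42], [-1.41, 4.55], [0.19, 2.02], [-2.57, 2.57]. Speed limits (rad/s): [2.57, 2.57, 3.14, 3.14, 3.14, 3.14, 3.14].

### API

Orientations are given as a unit quaternion [w, x, y, z].
In Python, from workcell import arm gives the robot as it stands.
- The arm moves only by the tool send_rows, never from a script. Its argument "increments" is a list of rows, each an object of numbers: "tx", "ty", "tz": the shift along the tool's x, y, z in m; "twist": the turn about the tool's z in rad; "claw": the opening, from 0 (shut) to 1 (fully open). A call has 1 to 20 rows; each row is the pose to reach, as a shift and turn from the pose commanded when the call began, along the tool's axes at that moment; what a row does not reach only later rows make up. A row lasts 1/8 s, in which the tool goes at most 62.5 mm and 10.7 degrees, less where a joint would pass 70% of its speed; a pose out of reach is approached as far as the arm can. A call with a gripper value outside its range is refused whole. The fingers move at their own pace and stop on an object; "force" is the grip in N (left out, the last holds). Time passes only in rows, so rows that repeat a pose let the fingers close. It gives the time, the measured TCP pose, the force and the opening at its end, in the units of the state.
- arm.sense(): the state, without advancing time (a new reading comes with each control period).
- arm.grab_frame(name): name is "side" or "top" or "wrist"; returns the picture (420x560x3 uint8, red, green, blue); there is no depth.
- arm.camera_model(name): a dict with "mtx" (3x3 intrinsics, pixels), "D" ([k1, k2, p1, p2, k3] as OpenCV has them; the pictures are not rectified), "R" (3x3) and "t" (3): a world point X has camera coordinates R X + t. Camera axes: x right, y down, z forward; pixel columns grow to the right and rows downward; lengths in m; the calibration is good to about 2 mm. A picture is of the moment at which its call begins: read the wrist's pose just before it. camera_model takes no time and is no camera call; for the wrist camera it gives the pose at the moment of the call.
- arm.finish_job(): hands the job in, once; it reports no verdict.
Trained networks look in the newest picture that a camera, given by its name, has taken for a name from the list of things; names that differ only in an ending like _2 or _b are one class to them, and where a whole thing is asked for, a point or a joint stands for the part that bears it (a point fixed in the world has none). Each returns a list of dicts, best first, with "confidence" (0 to 1); they miss things now and then, are a little off and sometimes report something else, mostly with a low value. They report only what shows in the picture. A call takes as long as a camera call. They do not tell look-alikes from the thing itself.
- arm.spot_in(camera, target): "location" ([x, y, z] in m, in world coordinates, good to about 4 mm: the middle of the surface that is visible of it).
The state is a dict: "t": time; "joints": joint angles; "dq": joint speeds; "effort": joint torques, N m; "position": TCP position; "tool_rot": TCP orientation; "contact_force": force on the tool from outside, world axes, zero at the start; "ft_torque": the same for the moment, N m; "width": finger opening in m.
Only numpy, scipy, OpenCV 4.12 (cv2) and the standard library are available. Lean on these libraries where they do the work, as an engineer would, in place of code of your own. Each camera call takes 0.05 s, during which the arm holds its last target.

## Working session

There is one attempt and no reset: what is moved stays moved. The work goes in short steps, Python scripts to look and compute and a tool call to move; the robot and the scene stay as the last step left them, time stands still between calls to the robot, and variables do not carry over. Pictures are saved under pics/ and viewed, and the job is handed in when it is done.

Besides the shell and the picture viewer there is one more tool, called after "Call:" as name(argument=value, ...) on one line, values as JSON. send_rows: Moves the arm, as the interface text tells. Its arguments: {"type":"object","properties":{"increments":{"type":"array"},"force":{"type":"number"}},"required":["increments"]}

```bash
mkdir -p pics; ls; cat > h.py <<'E'
import numpy as np, cv2
from workcell import arm
def snap(name,fn):
    m=arm.camera_model(name); im=arm.grab_frame(name); cv2.imwrite('pics/'+fn,im[:,:,::-1]); return m,im
def proj(m,P):
    P=np.atleast_2d(np.array(P,float)); rv=cv2.Rodrigues(np.array(m['R'],float))[0]
    return cv2.projectPoints(P,rv,np.array(m['t'],float),np.array(m['mtx'],float),np.array(m['D'],float))[0].reshape(-1,2)
def unproj(m,uv,z):
    uv=np.array(uv,float).reshape(-1,1,2)
    n=cv2.undistortPoints(uv,np.array(m['mtx'],float),np.array(m['D'],float)).reshape(-1,2)
    R=np.array(m['R']);C=-R.T@np.array(m['t'])
    d=np.c_[n,np.ones(len(n))]@R
    return C+d*((z-C[2])/d[:,2])[:,None]
E
python3 - <<'E'
from h import *
print(arm.sense())
for c in ['side','top','wrist']:
    m,im=snap(c,c+'0.png'); print(c,-np.array(m['R']).T@m['t'])
for t in ['catch_box','panel_far','panel_left','panel_right','tray','tray_grip','ball_center','tumbler','jar','stone','brush']:
    for c in ['top','side']:
        print(t,c,[(np.round(d['location'],3).tolist(),round(d['confidence'],2)) for d in arm.spot_in(c,t)])
E
```

```text
pics
{'t': 0.0, 'joints': array([ 1.45421889,  0.50184572, -0.42677343,  1.55142464,  0.22078766,
        1.13828088, -0.21030714]), 'dq': array([ 0.0013286 ,  0.00116639, -0.0003554 , -0.00186277,  0.00102349,
       -0.00147238, -0.00102383]), 'effort': array([ 1.50033993e-03, -5.69519377e+01, -5.81619143e+00, -2.80942136e+01,
        1.04787803e-02,  1.18835122e-02, -1.21729536e-05]), 'position': array([ 0.24066714, -0.60307866,  0.23026965]), 'tool_rot': array([-9.43092949e-04,  9.82022732e-01,  1.88760283e-01, -1.43032698e-04]), 'contact_force': array([-0.13671345,  0.7066508 , -0.63200538]), 'ft_torque': array([-0.009736  ,  0.06283989, -0.01274043]), 'width': 0.085162835769633}
side [0.15649721 0.62469235 0.86143005]
top [ 0.4172331  -0.01455335  1.59777586]
wrist [ 0.30470716 -0.5758111   0.37285391]
catch_box top [([0.49, -0.21, 0.009], 0.71), ([0.492, 0.179, 0.035], 0.62)]
catch_box side [([0.478, 0.204, 0.045], 0.83)]
panel_far top [([0.58, 0.172, 0.044], 0.94)]
panel_far side [([0.581, 0.183, 0.047], 0.84)]
panel_left top [([0.479, 0.294, 0.045], 0.58)]
panel_left side [(
[... 451 characters left out ...]
46, -0.441, 0.019], 0.76), ([0.35, -0.206, 0.015], 0.36)]
tray_grip side [([0.234, -0.434, 0.016], 0.7), ([0.511, -0.363, 0.012], 0.68), ([0.481, -0.206, 0.01], 0.59), ([0.356, -0.195, 0.018], 0.37)]
ball_center top [([0.533, -0.213, 0.037], 0.55)]
ball_center side [([0.479, 0.301, 0.041], 0.44)]
tumbler top [([0.636, -0.198, 0.039], 0.9)]
tumbler side [([0.628, -0.177, 0.055], 0.56)]
jar top [([0.61, 0.316, 0.062], 0.9), ([0.486, -0.212, 0.011], 0.65)]
jar side [([0.602, 0.329, 0.061], 0.72)]
stone top [([0.592, 0.034, 0.024], 0.55)]
stone side [([0.589, 0.045, 0.018], 0.71)]
brush top [([0.351, -0.206, 0.019], 0.84)]
brush side [([0.354, -0.196, 0.015], 0.72), ([0.592, 0.047, 0.02], 0.45)]
```

View pics/top0.png

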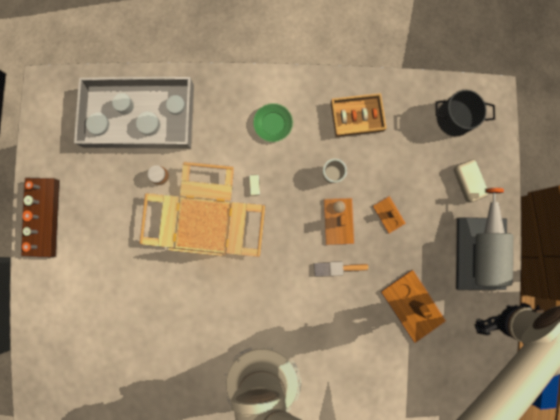

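View pics/side0.png

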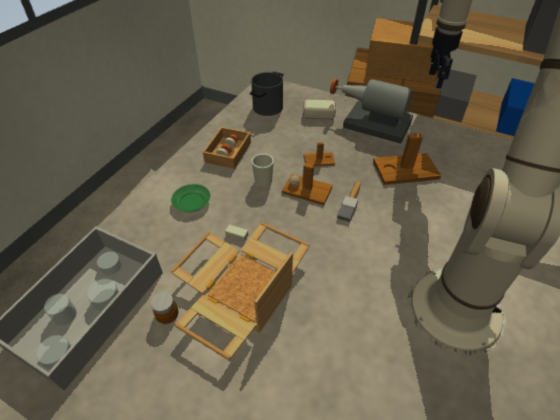

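View pics/wrist0.png

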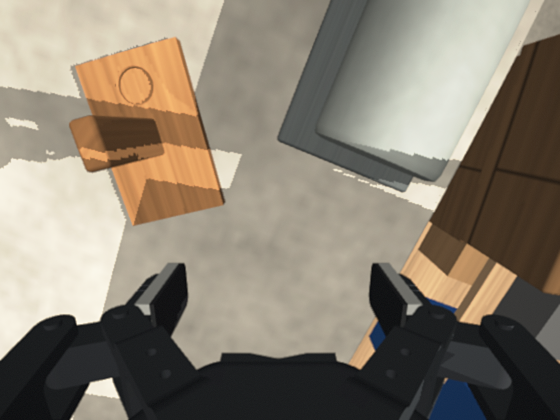

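The tray with the ball is the middle one, at top pixel (338,222), with its ball at (340,207). The box is at (202,224) with all three panels flat, the jar is at (157,175) and the stone at (255,185). Next I'll enlarge both areas to measure them.

```bash
python3 - <<'E'
import cv2
im=cv2.imread('pics/top0.png')
a=cv2.resize(im[150:270,130:280],None,fx=5.2,fy=4.9,interpolation=cv2.INTER_CUBIC)
a=cv2.resize(im[150:265,130:280],(780,598),interpolation=cv2.INTER_CUBIC);cv2.imwrite('pics/zb.png',a)
a=cv2.resize(im[150:280,300:410],(506,598),interpolation=cv2.INTER_CUBIC);cv2.imwrite('pics/zt.png',a)
E
```

```text
(no output)
```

View pics/zb.png

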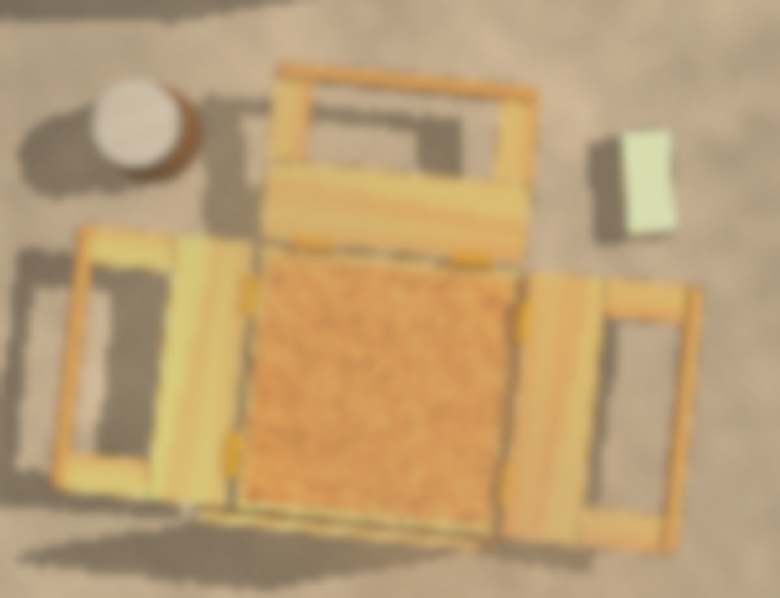

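View pics/zt.png

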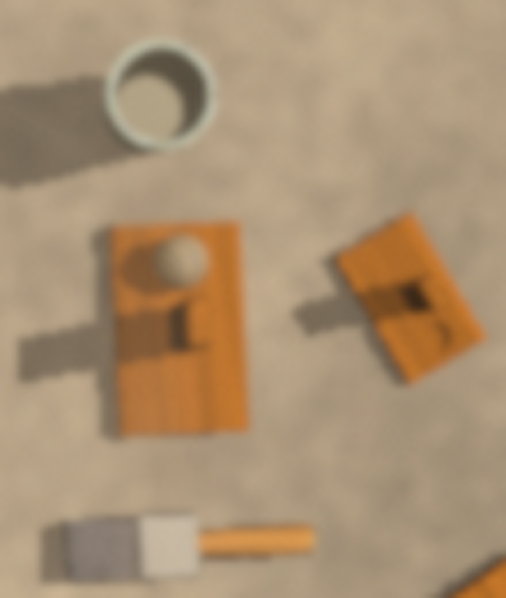

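```bash
python3 - <<'E'
import cv2
im=cv2.imread('pics/side0.png')
a=cv2.resize(im[215:360,165:320],(639,598),interpolation=cv2.INTER_CUBIC);cv2.imwrite('pics/zsb.png',a)
a=cv2.resize(im[135:225,270:370],(660,594),interpolation=cv2.INTER_CUBIC);cv2.imwrite('pics/zst.png',a)
E
```

```text
(no output)
```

View pics/zsb.png

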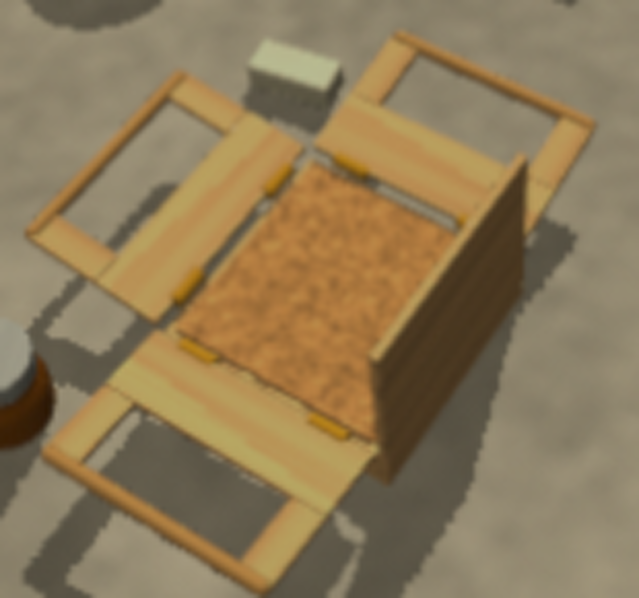

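View pics/zst.png

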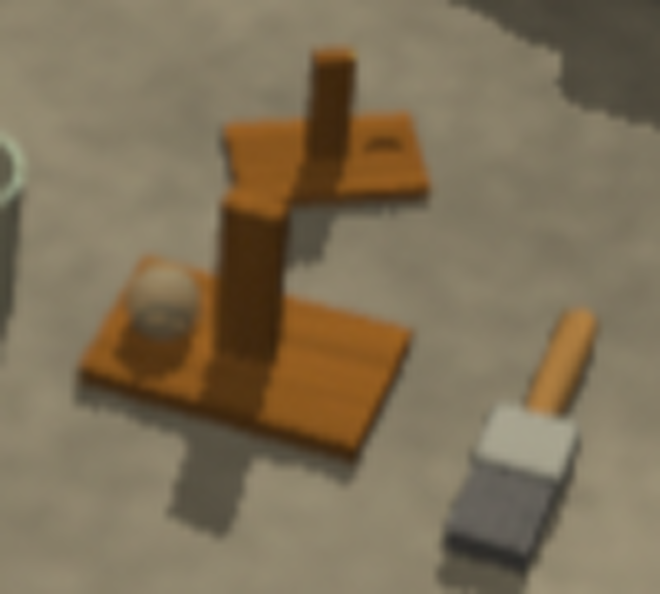

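```bash
python3 - <<'E'
from h import *
from scipy.optimize import least_squares
T=arm.camera_model('top');S=arm.camera_model('side')
def up(p,s,ox,oy): return (np.array(p)+.5)/s-.5+[ox,oy]
top=[(280,65),(540,90),(85,230),(55,487),(702,288),(677,550)]
side=[(28,233),(180,73),(45,450),(265,590),(400,33),(592,125)]
tp=up(top,5.2,130,150);sp=up(side,4.123,165,215)
def pts(q):
    x,y,w,a,b,c=q;L=[]
    f=lambda a:(.078+.1*np.cos(a),.036+.1*np.sin(a))
    r,z=f(a);L+=[(r,.075,z),(r,-.075,z)]
    r,z=f(b);L+=[(.075,r,z),(-.075,r,z)]
    r,z=f(c);L+=[(.075,-r,z),(-.075,-r,z)]
    R=np.array([[np.cos(w),-np.sin(w),0],[np.sin(w),np.cos(w),0],[0,0,1]])
    return np.array(L)@R.T+[x,y,0]
res=lambda q:np.r_[(proj(T,pts(q))-tp).ravel(),(proj(S,pts(q))-sp).ravel()]
o=least_squares(res,[.48,.18,-.1,.1,.1,.1]);print(np.round(o.x,4));print(np.round(o.fun.reshape(-1,2),1).tolist())
tt=up([(110,225),(240,220),(248,430),(118,437)],4.6,300,150)
ts=up([(82,362),(145,258),(410,332),(355,448)],6.6,270,135)
def pt(q):
    x,y,w=q[:3];L=np.array([(.068,.042,.012),(.068,-.042,.012),(-.068,-.042,.012),(-.068,.042,.012)])
    R=np.array([[np.cos(w),-np.sin(w),0],[np.sin(w),np.cos(w),0],[0,0,1]])
    return L@R.T+[x,y,0]
res=lambda q:np.r_[(proj(T,pt(q))-tt).ravel(),(proj(S,pt(q))-ts).ravel()]
o=least_squares(res,[.48,-.21,0]);print(np.round(o.x,4));print(np.round(o.fun.reshape(-1,2),1).tolist())
E
```

```text
[ 0.4693  0.1805 -0.0743  0.1202  0.1508  0.0864]
[[0.0, -0.2], [0.9, -0.3], [-0.7, -0.6], [-0.4, 1.1], [1.4, 0.0], [1.2, 1.3], [-1.4, 0.8], [-0.5, -0.5], [-1.5, 0.0], [0.4, 0.4], [-0.6, -0.0], [1.7, -0.2]]
[ 0.4901 -0.2179  0.0568]
[[0.1, 0.3], [-0.1, 0.5], [0.1, 0.6], [0.2, 0.1], [-1.1, 0.4], [-0.3, -0.6], [0.2, -0.3], [-0.3, -0.1]]
```

```bash
cat >> h.py <<'E'
BX,BY,BW=.4693,.1805,-.0743
def box2w(x,y): return np.array([BX+x*np.cos(BW)-y*np.sin(BW),BY+x*np.sin(BW)+y*np.cos(BW)])
def yaw():
    from scipy.spatial.transform import Rotation as R
    q=arm.sense()['tool_rot']; M=R.from_quat([q[1],q[2],q[3],q[0]]).as_matrix(); return np.arctan2(M[1,0],M[0,0]),M
def delta(xyz,p0=None,M=None):
    s=arm.sense(); p0=s['position'] if p0 is None else p0; M=yaw()[1] if M is None else M
    return M.T@(np.array(xyz)-p0)
def bar(side,a):
    r=.078+.095*np.cos(a); z=.036+.095*np.sin(a)
    xy={'far':(r,0),'left':(0,r),'right':(0,-r)}[side]
    return np.r_[box2w(*xy),z]
def info(): 
    s=arm.sense();print('t',s['t'],'pos',np.round(s['position'],4),'yaw',round(yaw()[0],3),'w',round(s['width'],4),'F',np.round(s['contact_force'],1),'q',np.round(s['joints'],2))
E
python3 - <<'E'
from h import *
info();print(yaw()[1].round(3))
b=bar('right',.0864);print(b, delta(np.r_[b[:2],.14]).round(4))
E
```

```text
t 1.25 pos [ 0.241  -0.6036  0.2313] yaw 0.38 w 0.0853 F [ 0.2 -0.4  1.6] q [ 1.45  0.5  -0.43  1.55  0.22  1.14 -0.21]
[[ 0.929  0.371  0.   ]
 [ 0.371 -0.929  0.   ]
 [ 0.    -0.    -1.   ]]
[0.45648423 0.00833069 0.04419779] [ 0.427  -0.4885  0.0913]
```

Call:
send_rows(increments=[{"tx": 0.02,"ty": -0.023,"twist": 0.03,"claw": 0.47},{"tx": 0.05,"ty": -0.057,"twist": 0.06,"claw": 0.47},{"tx": 0.081,"ty": -0.093,"twist": 0.1,"claw": 0.47},{"tx": 0.116,"ty": -0.133,"twist": 0.14,"claw": 0.47},{"tx": 0.151,"ty": -0.173,"twist": 0.18,"claw": 0.47},{"tx": 0.186,"ty": -0.213,"twist": 0.22,"claw": 0.47},{"tx": 0.221,"ty": -0.253,"twist": 0.26,"claw": 0.47},{"tx": 0.256,"ty": -0.293,"twist": 0.3,"tz": 0.01,"claw": 0.47},{"tx": 0.291,"ty": -0.333,"twist": 0.34,"tz": 0.02,"claw": 0.47},{"tx": 0.326,"ty": -0.373,"twist": 0.38,"tz": 0.035,"claw": 0.47},{"tx": 0.361,"ty": -0.413,"twist": 0.42,"tz": 0.05,"claw": 0.47},{"tx": 0.396,"ty": -0.453,"twist": 0.454,"tz": 0.07,"claw": 0.47},{"tx": 0.416,"ty": -0.476,"twist": 0.454,"tz": 0.085,"claw": 0.47},{"tx": 0.427,"ty": -0.4885,"twist": 0.454,"tz": 0.091,"claw": 0.47},{"tx": 0.427,"ty": -0.4885,"twist": 0.454,"tz": 0.091,"claw": 0.47}], force=25)

```text
$.increments[0]: bad value
```

```bash
python3 - <<'E'
from h import *
info();m,im=snap('wrist','w1.png')
for a in (.0864,):
  b=bar('right',a);print(b, delta(np.r_[b[:2],b[2]-.019]).round(4))
  u=np.array([np.cos(BW),np.sin(BW),0])
  for p in proj(m,[b-.053*u,b,b+.053*u]): cv2.circle(im,tuple(int(round(v)) for v in p),4,(255,0,0),1)
cv2.imwrite('pics/w1b.png',im[:,:,::-1])
E
```

```text
t 1.25 pos [ 0.241  -0.6036  0.2313] yaw 0.38 w 0.0853 F [ 0.2 -0.4  1.6] q [ 1.45  0.5  -0.43  1.55  0.22  1.14 -0.21]
[0.45648423 0.00833069 0.04419779] [ 0.427  -0.4885  0.2061]
```

View pics/w1b.png

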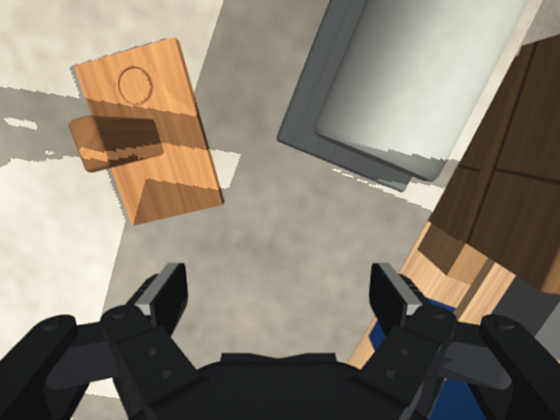

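The call was refused and nothing moved, so the picture is unchanged. I'll resend it with every key in each row.

Call:
send_rows(increments=[{"tx": 0.02,"ty": -0.023,"tz": 0,"twist": 0.03,"claw": 0.47},{"tx": 0.05,"ty": -0.057,"tz": 0,"twist": 0.06,"claw": 0.47},{"tx": 0.081,"ty": -0.093,"tz": 0,"twist": 0.1,"claw": 0.47},{"tx": 0.116,"ty": -0.133,"tz": 0,"twist": 0.14,"claw": 0.47},{"tx": 0.151,"ty": -0.173,"tz": 0,"twist": 0.18,"claw": 0.47},{"tx": 0.186,"ty": -0.213,"tz": 0,"twist": 0.22,"claw": 0.47},{"tx": 0.221,"ty": -0.253,"tz": 0,"twist": 0.26,"claw": 0.47},{"tx": 0.256,"ty": -0.293,"twist": 0.3,"tz": 0.01,"claw": 0.47},{"tx": 0.291,"ty": -0.333,"twist": 0.34,"tz": 0.02,"claw": 0.47},{"tx": 0.326,"ty": -0.373,"twist": 0.38,"tz": 0.035,"claw": 0.47},{"tx": 0.361,"ty": -0.413,"twist": 0.42,"tz": 0.05,"claw": 0.47},{"tx": 0.396,"ty": -0.453,"twist": 0.454,"tz": 0.07,"claw": 0.47},{"tx": 0.416,"ty": -0.476,"twist": 0.454,"tz": 0.085,"claw": 0.47},{"tx": 0.427,"ty": -0.4885,"twist": 0.454,"tz": 0.091,"claw": 0.47},{"tx": 0.427,"ty": -0.4885,"twist": 0.454,"tz": 0.091,"claw": 0.47}], force=25)

```text
t: 3.18
position: [0.4565, 0.0099, 0.1401]
tool_rot: [-0.0, 0.999, -0.035, -0.0]
contact_force: [-0.0, 0.2, -0.1]
width: 0.0402
```

```bash
python3 - <<'E'
from h import *
info();m,im=snap('wrist','w2.png')
im=im.copy()
for a in (.0864,):
  b=bar('right',a);print(b, delta(np.r_[b[:2],b[2]-.019]).round(4))
  u=np.array([np.cos(BW),np.sin(BW),0])
  for p in proj(m,[b-.053*u,b,b+.053*u]): cv2.circle(im,tuple(int(round(v)) for v in p),4,(255,0,0),1)
cv2.imwrite('pics/w2b.png',im[:,:,::-1])
E
```

```text
t 3.175 pos [0.4565 0.0099 0.1401] yaw -0.071 w 0.0402 F [-0.   0.2 -0.1] q [ 0.55  0.33 -0.72  2.09  0.3   0.82 -2.  ]
[0.45648423 0.00833069 0.04419779] [1.000e-04 2.000e-04 1.151e-01]
```

View pics/w2b.png

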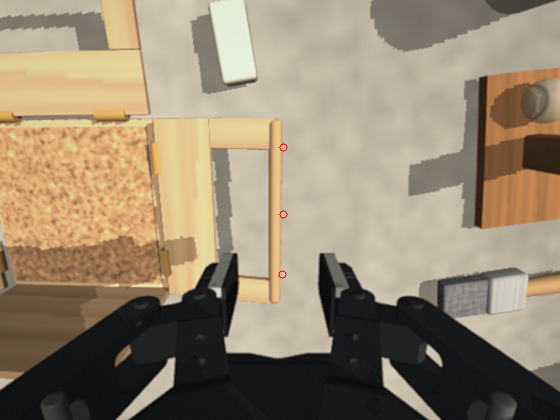

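The wrist picture shows the right bar at column 276, but my model puts it at 283, about 6 mm off. I'll refit using the wrist pixels as well.

```bash
cat > fit.py <<'E'
from h import *
from scipy.optimize import least_squares
T=arm.camera_model('top');S=arm.camera_model('side');W=arm.camera_model('wrist')
def up(p,s,ox,oy): return (np.array(p)+.5)/s-.5+[ox,oy]
tp=up([(280,65),(540,90),(85,230),(55,487),(702,288),(677,550)],5.2,130,150)
sp=up([(28,233),(180,73),(45,450),(265,590),(400,33),(592,125)],4.123,165,215)
def P(q,side,r,s,top=0):
    x,y,w,a,b,c=q; a={'far':a,'left':b,'right':c}[side]
    d=.078+r*np.cos(a)-top*np.sin(a); z=.036+r*np.sin(a)+top*np.cos(a)
    L={'far':(d,s),'left':(s,d),'right':(s,-d)}[side]
    return [x+L[0]*np.cos(w)-L[1]*np.sin(w),y+L[0]*np.sin(w)+L[1]*np.cos(w),z]
def pts(q): return [P(q,n,.1,s) for n,s in [('far',.075),('far',-.075),('left',.075),('left',-.075),('right',.075),('right',-.075)]]
wp=[('right',.1,.075,282,121),('right',.1,-.075,281,302),('right',.045,.053,211,149),('far',.045,-.053,107,48),('far',.09,-.053,104,2)]
wp=[('right',.1,.075,282,121),('right',.1,-.075,281,302),('right',.045,.053,211,149),('far',.045,-.053,107,48)]
def wpts(q): return [P(q,n,r,s,0 if r>.08 else .003) for n,r,s,_,_ in wp]
wm=np.array([w[3:] for w in wp],float)
def res(q):
    o=q[6:12]
    return np.r_[((proj(T,np.array(pts(q[:6]))+[o[0],o[1],0])-tp)).ravel()/.7,((proj(S,np.array(pts(q[:6]))+[o[2],o[3],0])-sp)).ravel()/.7,(proj(W,np.array(wpts(q[:6]))+[o[4],o[5],0])-wm).ravel()/1.5,o/.002]
o=least_squares(res,[.47,.18,-.07,.1,.1,.1]+[0]*6);print(np.round(o.x,4));print(np.round(o.fun[:-6].reshape(-1,2),1).tolist())
C=np.linalg.inv(o.jac.T@o.jac);print(np.sqrt(np.diag(C)).round(4)[:6])
E
python3 fit.py
```

```text
[ 4.689e-01  1.824e-01 -7.730e-02  1.350e-01  1.564e-01  1.173e-01
  9.000e-04 -6.000e-04 -6.000e-04 -1.600e-03 -3.000e-04  2.200e-03]
[[-0.5, -0.6], [0.8, -0.5], [-1.5, -1.4], [-1.3, 1.1], [1.3, -0.1], [0.7, 1.9], [-1.7, 0.8], [-0.2, -1.1], [-2.0, -0.0], [0.7, 0.8], [-0.3, -0.7], [3.0, -0.8], [0.3, -1.5], [-0.0, -1.1], [-0.7, -0.1], [1.1, 2.1]]
[0.0013 0.0013 0.0028 0.0281 0.0312 0.0202]
```

```bash
sed -i 's/^BX,BY,BW=.*/BX,BY,BW=.469,.1835,-.077/' h.py
cat >> h.py <<'E'
def arc(side,a0,n=15,over=.003,dz=-.019,a1=1.5708):
    u={'far':(1,0),'left':(0,1),'right':(0,-1)}[side]
    M=yaw()[1]; b0=bar(side,a0); p=arm.sense()['position']
    print('start err',(p-b0-[0,0,dz]).round(4))
    for i in range(1,n+1):
        s=i/n; a=a0+(a1-a0)*s
        d=bar(side,a)-b0
        w=box2w(*u)-[BX,BY]; d[:2]-=w*over*s**3
        print(i,round(a,3),(M.T@d).round(4))
E
python3 - <<'E'
from h import *
b=bar('right',.117);print(b,delta(np.r_[b[:2],b[2]-.019]).round(4)); print(yaw()[0]-BW); 
arc('right',.117)
E
```

```text
[0.45574212 0.01166017 0.04708966] [-0.0008 -0.003   0.1122]
0.004289505355240891
start err [ 0.0007 -0.0031  0.1122]
1 0.214 [ 0.     -0.0015 -0.0091]
2 0.311 [ 0.     -0.0039 -0.018 ]
3 0.408 [ 0.     -0.0072 -0.0266]
4 0.505 [ 0.     -0.0113 -0.0348]
5 0.602 [ 0.0001 -0.0161 -0.0427]
6 0.699 [ 0.0001 -0.0218 -0.05  ]
7 0.795 [ 0.0001 -0.0282 -0.0568]
8 0.892 [ 0.0001 -0.0352 -0.0629]
9 0.989 [ 0.0002 -0.0428 -0.0683]
10 1.086 [ 0.0002 -0.051  -0.073 ]
11 1.183 [ 0.0002 -0.0596 -0.0769]
12 1.28 [ 0.0003 -0.0687 -0.0799]
13 1.377 [ 0.0003 -0.078  -0.0821]
14 1.474 [ 0.0003 -0.0876 -0.0835]
15 1.571 [ 0.0004 -0.0973 -0.0839]
```

Call:
send_rows(increments=[{"tx": -0.001,"ty": -0.003,"tz": 0.02,"twist": 0.004,"claw": 0.47},{"tx": -0.001,"ty": -0.003,"tz": 0.05,"twist": 0.004,"claw": 0.47},{"tx": -0.001,"ty": -0.003,"tz": 0.08,"twist": 0.004,"claw": 0.47},{"tx": -0.001,"ty": -0.003,"tz": 0.104,"twist": 0.004,"claw": 0.47},{"tx": -0.001,"ty": -0.003,"tz": 0.112,"twist": 0.004,"claw": 0.47},{"tx": -0.001,"ty": -0.003,"tz": 0.112,"twist": 0.004,"claw": 0},{"tx": -0.001,"ty": -0.003,"tz": 0.112,"twist": 0.004,"claw": 0},{"tx": -0.001,"ty": -0.003,"tz": 0.112,"twist": 0.004,"claw": 0},{"tx": -0.001,"ty": -0.003,"tz": 0.112,"twist": 0.004,"claw": 0}], force=25)

```text
t: 4.35
position: [0.4565, 0.0128, 0.0292]
tool_rot: [-0.001, 0.999, -0.039, 0.001]
contact_force: [-0.5, 5.0, -1.0]
width: 0.0089
```

```bash
python3 - <<'E'
from h import *
info(); snap('wrist','w3.png'); snap('side','s3.png')
E
```

```text
t 4.35 pos [0.4565 0.0128 0.0292] yaw -0.077 w 0.0089 F [-0.5  5.  -1. ] q [ 0.4   0.53 -0.58  2.15  0.52  0.59 -2.2 ]
```

View pics/w3.png

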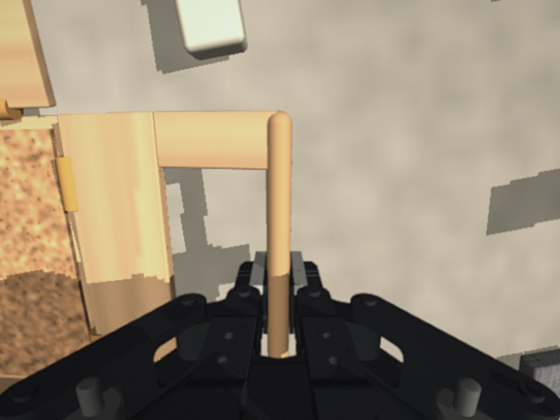

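View pics/s3.png

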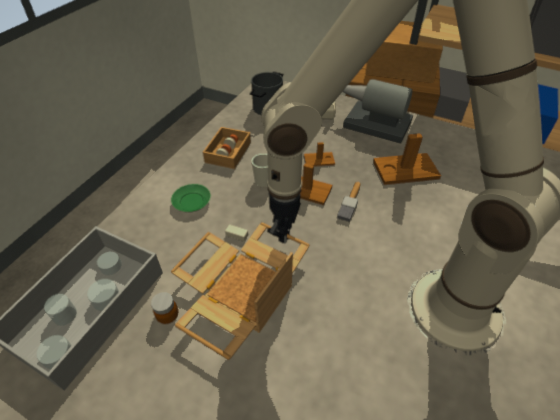

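The bar is pinched between the pads (wrist picture at (280,300), width 9 mm), so I'll raise it along its arc.

Call:
send_rows(increments=[{"tx": 0,"ty": -0.0015,"tz": -0.009,"twist": 0,"claw": 0},{"tx": 0,"ty": -0.004,"tz": -0.018,"twist": 0,"claw": 0},{"tx": 0,"ty": -0.007,"tz": -0.0265,"twist": 0,"claw": 0},{"tx": 0,"ty": -0.011,"tz": -0.035,"twist": 0,"claw": 0},{"tx": 0,"ty": -0.016,"tz": -0.0425,"twist": 0,"claw": 0},{"tx": 0,"ty": -0.022,"tz": -0.05,"twist": 0,"claw": 0},{"tx": 0,"ty": -0.028,"tz": -0.057,"twist": 0,"claw": 0},{"tx": 0,"ty": -0.035,"tz": -0.063,"twist": 0,"claw": 0},{"tx": 0,"ty": -0.043,"tz": -0.068,"twist": 0,"claw": 0},{"tx": 0,"ty": -0.051,"tz": -0.073,"twist": 0,"claw": 0},{"tx": 0,"ty": -0.06,"tz": -0.077,"twist": 0,"claw": 0},{"tx": 0,"ty": -0.069,"tz": -0.08,"twist": 0,"claw": 0},{"tx": 0,"ty": -0.078,"tz": -0.082,"twist": 0,"claw": 0},{"tx": 0,"ty": -0.0875,"tz": -0.0835,"twist": 0,"claw": 0},{"tx": 0,"ty": -0.097,"tz": -0.084,"twist": 0,"claw": 0},{"tx": 0,"ty": -0.097,"tz": -0.084,"twist": 0,"claw": 0}])

```text
t: 6.45
position: [0.4638, 0.1066, 0.1125]
tool_rot: [0.002, 0.999, -0.039, 0.0]
contact_force: [1.5, -9.6, 7.3]
width: 0.0089
```

```bash
python3 - <<'E'
from h import *
info(); print(bar('right',1.5708)-[0,0,.019]); snap('wrist','w4.png')
E
```

```text
t 6.45 pos [0.4638 0.1066 0.1125] yaw -0.079 w 0.0089 F [ 1.5 -9.6  7.3] q [ 0.31  0.42 -0.7   2.07  0.38  0.78 -2.28]
[0.46299996 0.10573146 0.112     ]
```

View pics/w4.png

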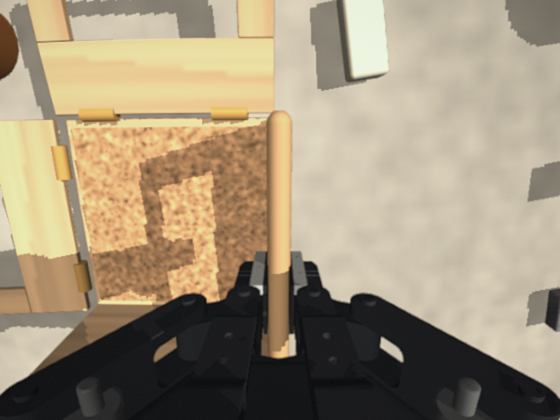

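The right panel is against its stop: the wrist reads 9.6 N and the bar stands over the plinth edge at column 280. Now I'll release it and go to the far bar.

```bash
python3 - <<'E'
from h import *
b=bar('far',.135);print(b,delta(np.r_[b[:2],.13]).round(4), yaw()[0]-(BW+np.pi/2))
E
```

```text
[0.64062558 0.17025865 0.04878608] [ 0.1713 -0.0774 -0.0176] -1.5729345630026337
```

Call:
send_rows(increments=[{"tx": 0,"ty": 0.002,"tz": 0,"twist": 0,"claw": 0.47},{"tx": 0,"ty": 0.002,"tz": 0,"twist": 0,"claw": 0.47},{"tx": 0,"ty": 0.002,"tz": -0.025,"twist": 0,"claw": 0.47},{"tx": 0,"ty": 0.002,"tz": -0.06,"twist": 0,"claw": 0.47},{"tx": 0.015,"ty": -0.008,"tz": -0.075,"twist": -0.17,"claw": 0.47},{"tx": 0.035,"ty": -0.018,"tz": -0.075,"twist": -0.35,"claw": 0.47},{"tx": 0.055,"ty": -0.028,"tz": -0.075,"twist": -0.53,"claw": 0.47},{"tx": 0.075,"ty": -0.038,"tz": -0.075,"twist": -0.71,"claw": 0.47},{"tx": 0.095,"ty": -0.048,"tz": -0.075,"twist": -0.89,"claw": 0.47},{"tx": 0.115,"ty": -0.056,"tz": -0.07,"twist": -1.07,"claw": 0.47},{"tx": 0.135,"ty": -0.064,"tz": -0.06,"twist": -1.25,"claw": 0.47},{"tx": 0.155,"ty": -0.072,"tz": -0.05,"twist": -1.43,"claw": 0.47},{"tx": 0.1713,"ty": -0.0774,"tz": -0.035,"twist": -1.573,"claw": 0.47},{"tx": 0.1713,"ty": -0.0774,"tz": -0.018,"twist": -1.573,"claw": 0.47},{"tx": 0.1713,"ty": -0.0774,"tz": -0.018,"twist": -1.573,"claw": 0.47}])

```text
t: 8.38
position: [0.6378, 0.1718, 0.128]
tool_rot: [-0.001, 0.734, 0.679, -0.002]
contact_force: [-0.4, -0.6, 0.4]
width: 0.0402
```

```bash
python3 - <<'E'
from h import *
info();m,im=snap('wrist','w5.png');im=im.copy()
b=bar('far',.135);print(b, delta(np.r_[b[:2],b[2]-.019]).round(4),yaw()[0]-BW-np.pi/2)
u=np.r_[box2w(0,1)-[BX,BY],0]
for p in proj(m,[b-.053*u,b,b+.053*u]): cv2.circle(im,tuple(int(round(v)) for v in p),4,(255,0,0),1)
cv2.imwrite('pics/w5b.png',im[:,:,::-1])
E
```

```text
t 8.375 pos [0.6378 0.1718 0.128 ] yaw 1.493 w 0.0402 F [-0.4 -0.6  0.4] q [ 0.31  0.8  -0.95  1.59  0.7   1.13 -0.88]
[0.64062558 0.17025865 0.04878608] [-0.0016  0.0025  0.0995] 7.692194653086126e-05
```

View pics/w5b.png

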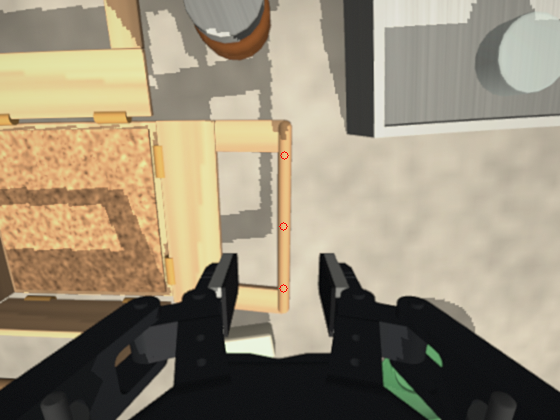

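The far bar runs along column 285 and my predicted points lie on it, so I'll go down and grip it.

Call:
send_rows(increments=[{"tx": -0.001,"ty": 0.002,"tz": 0.02,"twist": 0,"claw": 0.47},{"tx": -0.001,"ty": 0.002,"tz": 0.05,"twist": 0,"claw": 0.47},{"tx": -0.001,"ty": 0.002,"tz": 0.08,"twist": 0,"claw": 0.47},{"tx": -0.001,"ty": 0.002,"tz": 0.095,"twist": 0,"claw": 0.47},{"tx": -0.001,"ty": 0.002,"tz": 0.1,"twist": 0,"claw": 0.47},{"tx": -0.001,"ty": 0.002,"tz": 0.1,"twist": 0,"claw": 0},{"tx": -0.001,"ty": 0.002,"tz": 0.1,"twist": 0,"claw": 0},{"tx": -0.001,"ty": 0.002,"tz": 0.1,"twist": 0,"claw": 0},{"tx": -0.001,"ty": 0.002,"tz": 0.1,"twist": 0,"claw": 0}])

```text
t: 9.55
position: [0.6418, 0.1712, 0.0308]
tool_rot: [-0.0, 0.733, 0.68, 0.0]
contact_force: [-2.4, 1.2, 0.2]
width: 0.0085
```

```bash
python3 - <<'E'
from h import *
info(); arc('far',.135)
E
```

```text
t 9.55 pos [0.6418 0.1712 0.0308] yaw 1.495 w 0.0085 F [-2.4  1.2  0.2] q [ 0.27  0.92 -0.86  1.62  0.8   0.99 -0.94]
start err [0.0012 0.0009 0.001 ]
1 0.231 [ 0.     -0.0017 -0.0089]
2 0.326 [ 0.     -0.0042 -0.0177]
3 0.422 [ 0.     -0.0075 -0.0261]
4 0.518 [ 0.     -0.0116 -0.0342]
5 0.614 [ 0.     -0.0166 -0.0419]
6 0.709 [ 0.0001 -0.0222 -0.0491]
7 0.805 [ 0.0001 -0.0286 -0.0557]
8 0.901 [ 0.0001 -0.0356 -0.0617]
9 0.996 [ 0.0001 -0.0432 -0.067 ]
10 1.092 [ 0.0001 -0.0513 -0.0715]
11 1.188 [ 0.0001 -0.0598 -0.0753]
12 1.284 [ 0.0001 -0.0688 -0.0783]
13 1.379 [ 0.0001 -0.078  -0.0805]
14 1.475 [ 0.0001 -0.0875 -0.0818]
15 1.571 [ 0.0002 -0.0971 -0.0822]
```

Call:
send_rows(increments=[{"tx": 0,"ty": -0.0015,"tz": -0.009,"twist": 0,"claw": 0},{"tx": 0,"ty": -0.004,"tz": -0.018,"twist": 0,"claw": 0},{"tx": 0,"ty": -0.0075,"tz": -0.026,"twist": 0,"claw": 0},{"tx": 0,"ty": -0.0115,"tz": -0.034,"twist": 0,"claw": 0},{"tx": 0,"ty": -0.0165,"tz": -0.042,"twist": 0,"claw": 0},{"tx": 0,"ty": -0.022,"tz": -0.049,"twist": 0,"claw": 0},{"tx": 0,"ty": -0.0285,"tz": -0.0555,"twist": 0,"claw": 0},{"tx": 0,"ty": -0.0355,"tz": -0.0615,"twist": 0,"claw": 0},{"tx": 0,"ty": -0.043,"tz": -0.067,"twist": 0,"claw": 0},{"tx": 0,"ty": -0.051,"tz": -0.0715,"twist": 0,"claw": 0},{"tx": 0,"ty": -0.06,"tz": -0.0755,"twist": 0,"claw": 0},{"tx": 0,"ty": -0.069,"tz": -0.0785,"twist": 0,"claw": 0},{"tx": 0,"ty": -0.078,"tz": -0.0805,"twist": 0,"claw": 0},{"tx": 0,"ty": -0.0875,"tz": -0.082,"twist": 0,"claw": 0},{"tx": 0,"ty": -0.098,"tz": -0.082,"twist": 0,"claw": 0},{"tx": 0,"ty": -0.098,"tz": -0.082,"twist": 0,"claw": 0}])

```text
t: 11.55
position: [0.548, 0.1784, 0.1145]
tool_rot: [0.002, 0.734, 0.679, 0.004]
contact_force: [8.3, 4.2, 3.4]
width: 0.0089
```

```bash
python3 - <<'E'
from h import *
info(); print(bar('far',1.5708)-[0,0,.019]); snap('wrist','w6.png')
b=bar('left',.156);print(b,delta(np.r_[b[:2],.14]).round(4), yaw()[0]-(BW+np.pi))
E
```

```text
t 11.55 pos [0.548  0.1784 0.1145] yaw 1.494 w 0.0089 F [8.3 4.2 3.4] q [ 0.36  0.7  -0.98  1.83  0.7   0.99 -1.  ]
[0.54676854 0.17749996 0.112     ]
[0.4822191  0.3548372  0.05075996] [ 0.1709 -0.0791 -0.0258] -1.5710112269873155
```

View pics/w6.png

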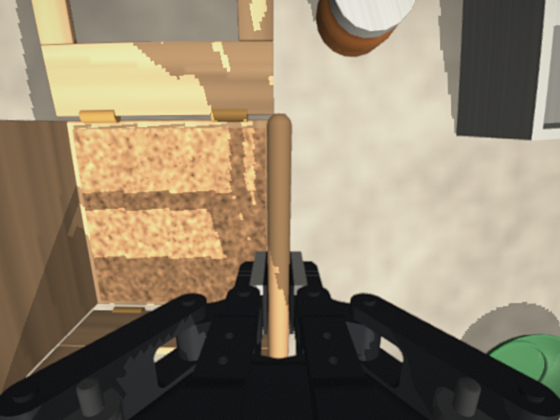

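The far panel is against its stop too (8 N, bar over the plinth edge). Next is the left panel.

Call:
send_rows(increments=[{"tx": 0,"ty": 0.003,"tz": 0,"twist": 0,"claw": 0.47},{"tx": 0,"ty": 0.003,"tz": 0,"twist": 0,"claw": 0.47},{"tx": 0,"ty": 0.003,"tz": -0.025,"twist": 0,"claw": 0.47},{"tx": 0,"ty": 0.003,"tz": -0.06,"twist": 0,"claw": 0.47},{"tx": 0.015,"ty": -0.005,"tz": -0.075,"twist": -0.17,"claw": 0.47},{"tx": 0.035,"ty": -0.015,"tz": -0.075,"twist": -0.35,"claw": 0.47},{"tx": 0.055,"ty": -0.025,"tz": -0.075,"twist": -0.53,"claw": 0.47},{"tx": 0.075,"ty": -0.035,"tz": -0.075,"twist": -0.71,"claw": 0.47},{"tx": 0.095,"ty": -0.045,"tz": -0.075,"twist": -0.89,"claw": 0.47},{"tx": 0.115,"ty": -0.055,"tz": -0.07,"twist": -1.07,"claw": 0.47},{"tx": 0.135,"ty": -0.063,"tz": -0.065,"twist": -1.25,"claw": 0.47},{"tx": 0.155,"ty": -0.07,"tz": -0.055,"twist": -1.43,"claw": 0.47},{"tx": 0.1715,"ty": -0.0755,"tz": -0.04,"twist": -1.571,"claw": 0.47},{"tx": 0.1715,"ty": -0.0755,"tz": -0.028,"twist": -1.571,"claw": 0.47},{"tx": 0.1715,"ty": -0.0755,"tz": -0.028,"twist": -1.571,"claw": 0.47}])

```text
t: 13.48
position: [0.4816, 0.3532, 0.1388]
tool_rot: [-0.001, 0.039, 0.999, -0.001]
contact_force: [-0.5, -0.2, -0.5]
width: 0.04
```

```bash
python3 - <<'E'
from h import *
info();m,im=snap('wrist','w7.png');im=im.copy()
b=bar('left',.156);print(b, delta(np.r_[b[:2],b[2]-.019]).round(4),yaw()[0]-BW-np.pi)
u=np.r_[box2w(1,0)-[BX,BY],0]
for p in proj(m,[b-.053*u,b,b+.053*u]): cv2.circle(im,tuple(int(round(v)) for v in p),4,(255,0,0),1)
cv2.imwrite('pics/w7b.png',im[:,:,::-1])
E
```

```text
t 13.475 pos [0.4816 0.3532 0.1388] yaw 3.063 w 0.04 F [-0.5 -0.2 -0.5] q [ 0.16  0.9  -1.28  1.75  0.92  1.24  0.12]
[0.4822191  0.3548372  0.05075996] [-0.      0.0016  0.1079] -0.0018403855977013883
```

View pics/w7b.png

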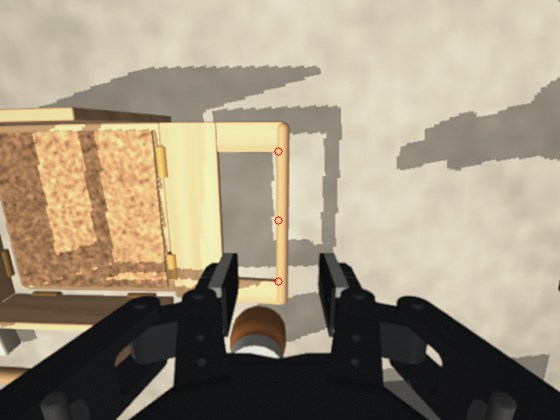

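The left bar is at column 282 and the model says 279, so I'll shift outward by 3 mm in all and grip.

Call:
send_rows(increments=[{"tx": 0,"ty": 0.003,"tz": 0.02,"twist": 0,"claw": 0.47},{"tx": 0,"ty": 0.003,"tz": 0.05,"twist": 0,"claw": 0.47},{"tx": 0,"ty": 0.003,"tz": 0.08,"twist": 0,"claw": 0.47},{"tx": 0,"ty": 0.003,"tz": 0.1,"twist": 0,"claw": 0.47},{"tx": 0,"ty": 0.003,"tz": 0.107,"twist": 0,"claw": 0.47},{"tx": 0,"ty": 0.003,"tz": 0.107,"twist": 0,"claw": 0},{"tx": 0,"ty": 0.003,"tz": 0.107,"twist": 0,"claw": 0},{"tx": 0,"ty": 0.003,"tz": 0.107,"twist": 0,"claw": 0},{"tx": 0,"ty": 0.003,"tz": 0.107,"twist": 0,"claw": 0}])

```text
t: 14.65
position: [0.4824, 0.3562, 0.0336]
tool_rot: [0.0, 0.038, 0.999, -0.002]
contact_force: [-1.7, -4.8, 0.5]
width: 0.0094
```

```bash
python3 - <<'E'
from h import *
info(); arc('left',.156)
E
```

```text
t 14.65 pos [0.4824 0.3562 0.0336] yaw 3.065 w 0.0094 F [-1.7 -4.8  0.5] q [ 0.09  1.01 -1.15  1.79  1.05  1.11  0.04]
start err [0.0002 0.0014 0.0018]
1 0.25 [-0.     -0.0018 -0.0088]
2 0.345 [-0.     -0.0045 -0.0173]
3 0.439 [-0.     -0.008  -0.0256]
4 0.533 [-0.     -0.0122 -0.0335]
5 0.628 [-0.     -0.0172 -0.041 ]
6 0.722 [-0.     -0.0229 -0.0479]
7 0.816 [-0.     -0.0292 -0.0544]
8 0.911 [-0.     -0.0362 -0.0602]
9 1.005 [-0.     -0.0438 -0.0653]
10 1.099 [-0.     -0.0518 -0.0697]
11 1.194 [-0.     -0.0603 -0.0734]
12 1.288 [-0.     -0.0691 -0.0763]
13 1.382 [-0.     -0.0782 -0.0783]
14 1.476 [ 0.     -0.0876 -0.0796]
15 1.571 [ 0.     -0.0971 -0.0799]
```

Call:
send_rows(increments=[{"tx": 0,"ty": -0.002,"tz": -0.009,"twist": 0,"claw": 0},{"tx": 0,"ty": -0.0045,"tz": -0.0175,"twist": 0,"claw": 0},{"tx": 0,"ty": -0.008,"tz": -0.0255,"twist": 0,"claw": 0},{"tx": 0,"ty": -0.012,"tz": -0.0335,"twist": 0,"claw": 0},{"tx": 0,"ty": -0.017,"tz": -0.041,"twist": 0,"claw": 0},{"tx": 0,"ty": -0.023,"tz": -0.048,"twist": 0,"claw": 0},{"tx": 0,"ty": -0.029,"tz": -0.0545,"twist": 0,"claw": 0},{"tx": 0,"ty": -0.036,"tz": -0.06,"twist": 0,"claw": 0},{"tx": 0,"ty": -0.044,"tz": -0.0655,"twist": 0,"claw": 0},{"tx": 0,"ty": -0.052,"tz": -0.07,"twist": 0,"claw": 0},{"tx": 0,"ty": -0.06,"tz": -0.0735,"twist": 0,"claw": 0},{"tx": 0,"ty": -0.069,"tz": -0.0765,"twist": 0,"claw": 0},{"tx": 0,"ty": -0.078,"tz": -0.0785,"twist": 0,"claw": 0},{"tx": 0,"ty": -0.0875,"tz": -0.08,"twist": 0,"claw": 0},{"tx": 0,"ty": -0.099,"tz": -0.08,"twist": 0,"claw": 0},{"tx": 0,"ty": -0.099,"tz": -0.08,"twist": 0,"claw": 0}])

```text
t: 16.65
position: [0.4751, 0.2627, 0.1185]
tool_rot: [0.002, 0.037, 0.999, 0.003]
contact_force: [-6.0, 0.3, 28.1]
width: 0.0086
```

```bash
python3 - <<'E'
from h import *
info(); print(bar('left',1.5708)-[0,0,.019]); snap('wrist','w8.png'); snap('side','s8.png')
E
```

```text
t 16.65 pos [0.4751 0.2627 0.1185] yaw 3.068 w 0.0086 F [-6.   0.3 28.1] q [ 0.36  0.87 -1.31  1.9   0.94  1.16  0.19]
[0.47500004 0.26126854 0.112     ]
```

View pics/w8.png

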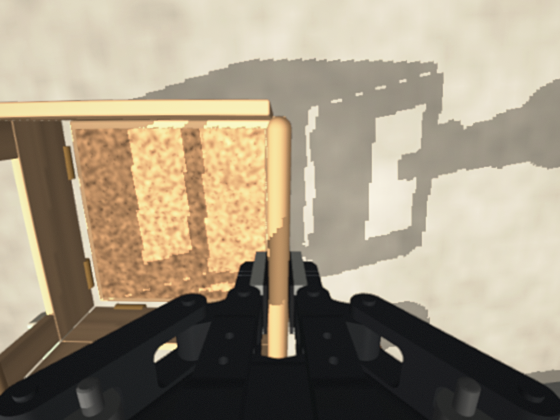

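View pics/s8.png

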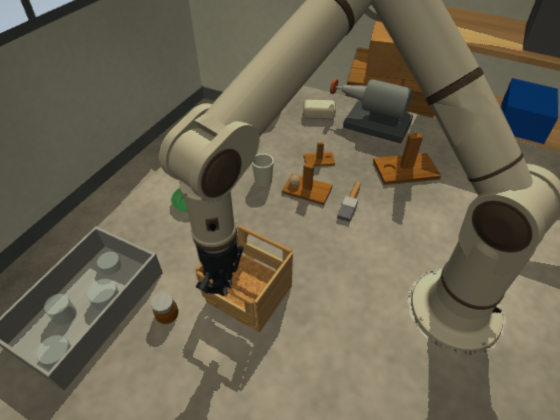

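All three panels look upright. I'll release and travel to above the tray.

Call:
send_rows(increments=[{"tx": 0,"ty": 0.001,"tz": 0,"twist": 0,"claw": 0.47},{"tx": 0,"ty": 0.001,"tz": -0.005,"twist": 0,"claw": 0.47},{"tx": 0,"ty": 0,"tz": -0.03,"twist": 0,"claw": 0.47},{"tx": 0,"ty": 0,"tz": -0.07,"twist": 0,"claw": 0.47},{"tx": -0.001,"ty": -0.015,"tz": -0.09,"twist": 0,"claw": 0.6},{"tx": -0.005,"ty": -0.05,"tz": -0.09,"twist": -0.01,"claw": 0.7},{"tx": -0.01,"ty": -0.095,"tz": -0.09,"twist": -0.02,"claw": 0.7},{"tx": -0.015,"ty": -0.14,"tz": -0.09,"twist": -0.03,"claw": 0.7},{"tx": -0.02,"ty": -0.185,"tz": -0.09,"twist": -0.05,"claw": 0.7},{"tx": -0.024,"ty": -0.23,"tz": -0.09,"twist": -0.06,"claw": 0.7},{"tx": -0.029,"ty": -0.275,"tz": -0.09,"twist": -0.08,"claw": 0.7},{"tx": -0.034,"ty": -0.32,"tz": -0.09,"twist": -0.09,"claw": 0.7},{"tx": -0.039,"ty": -0.365,"tz": -0.09,"twist": -0.1,"claw": 0.7},{"tx": -0.044,"ty": -0.41,"tz": -0.085,"twist": -0.12,"claw": 0.7},{"tx": -0.048,"ty": -0.45,"tz": -0.075,"twist": -0.13,"claw": 0.7},{"tx": -0.05,"ty": -0.472,"tz": -0.065,"twist": -0.131,"claw": 0.7},{"tx": -0.05,"ty": -0.477,"tz": -0.058,"twist": -0.131,"claw": 0.7},{"tx": -0.05,"ty": -0.477,"tz": -0.058,"twist": -0.131,"claw": 0.7}])

```text
t: 19.0
position: [0.4882, -0.2188, 0.1712]
tool_rot: [-0.0, -0.028, 1.0, 0.0]
contact_force: [-0.1, 1.0, 0.5]
width: 0.0598
```

```bash
python3 - <<'E'
from h import *
info();m,im=snap('wrist','w9.png');im=im.copy()
print(delta([.490,-.218,.063]).round(4),yaw()[0]+2*np.pi-3.1984)
c,s=np.cos(.0568),np.sin(.0568)
for q in [(.015,.008,.101),(-.015,.008,.101),(.015,-.008,.101),(.068,.042,.012),(.068,-.042,.012),(-.068,.042,.012),(-.068,-.042,.012),(.042,0,.0255)]:
    p=proj(m,[.4901+c*q[0]-s*q[1],-.2179+s*q[0]+c*q[1],q[2]])[0]; cv2.circle(im,tuple(int(round(v)) for v in p),4,(255,0,0),1)
cv2.imwrite('pics/w9b.png',im[:,:,::-1]); snap('side','s9.png'); snap('top','t9.png')
for t in ['tray_grip','ball_center']: print(t,[(d['location'],d['confidence']) for d in arm.spot_in('wrist',t)])
E
```

```text
t 19.0 pos [ 0.4882 -0.2188  0.1712] yaw -3.085 w 0.0598 F [-0.1  1.   0.5] q [ 1.35  0.85 -1.43  1.88  0.9   1.27  1.25]
[-1.400e-03  1.000e-04  1.086e-01] 0.001072647811233285
tray_grip [([0.337, -0.4294, 0.0157], 0.8), ([0.5054, -0.3645, 0.008], 0.63)]
ball_center [([0.5339, -0.2144, 0.037], 0.95)]
```

View pics/w9b.png

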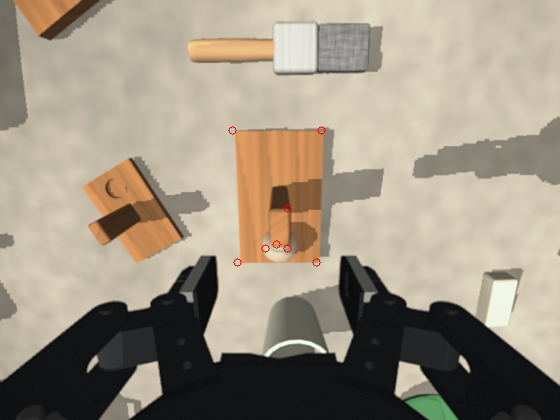

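View pics/s9.png

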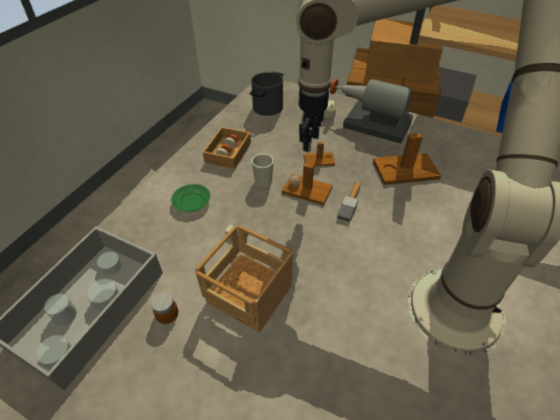

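View pics/t9.png

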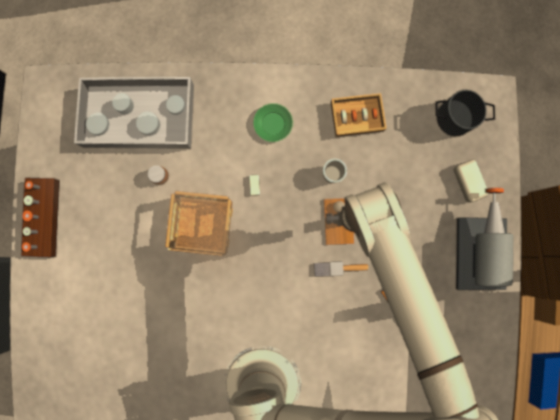

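The box stands with all its sides up. The wrist picture shows the tray at (280,197) with the ball behind the grip. Its centre is about 2 mm farther to +y and its yaw about 0.015 rad more than my model, so I'll correct for that, go down and grip.

Call:
send_rows(increments=[{"tx": -0.003,"ty": 0.002,"tz": 0.015,"twist": -0.015,"claw": 0.7},{"tx": -0.003,"ty": 0.002,"tz": 0.04,"twist": -0.015,"claw": 0.7},{"tx": -0.003,"ty": 0.002,"tz": 0.07,"twist": -0.015,"claw": 0.7},{"tx": -0.003,"ty": 0.002,"tz": 0.095,"twist": -0.015,"claw": 0.7},{"tx": -0.003,"ty": 0.002,"tz": 0.108,"twist": -0.015,"claw": 0.7},{"tx": -0.003,"ty": 0.002,"tz": 0.108,"twist": -0.015,"claw": 0.7},{"tx": -0.003,"ty": 0.002,"tz": 0.108,"twist": -0.015,"claw": 0.4},{"tx": -0.003,"ty": 0.002,"tz": 0.108,"twist": -0.015,"claw": 0.3},{"tx": -0.003,"ty": 0.002,"tz": 0.108,"twist": -0.015,"claw": 0.26}], force=25)

```text
t: 20.38
position: [0.4918, -0.2183, 0.0639]
tool_rot: [0.0, -0.035, 0.999, -0.0]
contact_force: [-0.7, 0.2, -0.1]
width: 0.022
```

```bash
python3 - <<'E'
from h import *
info();snap('wrist','w10.png');snap('side','s10.png')
E
```

```text
t 20.375 pos [ 0.4918 -0.2183  0.0639] yaw -3.072 w 0.022 F [-0.7  0.2 -0.1] q [ 1.26  0.97 -1.27  1.94  1.06  1.13  1.18]
```

View pics/w10.png

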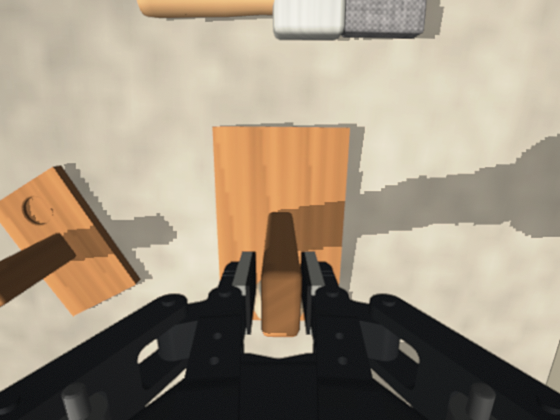

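The grip is well centred between the pads: it spans columns 262–300 and the pads are at 255 and 302. I'll close gently, then lift.

Call:
send_rows(increments=[{"tx": 0,"ty": 0,"tz": 0,"twist": 0,"claw": 0.22},{"tx": 0,"ty": 0,"tz": 0,"twist": 0,"claw": 0.19},{"tx": 0,"ty": 0,"tz": 0,"twist": 0,"claw": 0.15},{"tx": 0,"ty": 0,"tz": 0,"twist": 0,"claw": 0},{"tx": 0,"ty": 0,"tz": 0,"twist": 0,"claw": 0},{"tx": 0,"ty": 0,"tz": 0,"twist": 0,"claw": 0}], force=60)

```text
t: 21.22
position: [0.4915, -0.2179, 0.0635]
tool_rot: [0.0, -0.035, 0.999, 0.0]
contact_force: [-1.4, 0.0, 4.5]
width: 0.0152
```

```bash
python3 - <<'E'
from h import *
info();snap('side','s11.png')
for c in ['side']: print([(d['location'],d['confidence']) for d in arm.spot_in(c,'ball_center')])
im=cv2.imread('pics/s11.png');cv2.imwrite('pics/s11z.png',cv2.resize(im[120:250,250:380],(598,598),interpolation=cv2.INTER_CUBIC))
E
```

```text
t 21.225 pos [ 0.4915 -0.2179  0.0635] yaw -3.071 w 0.0152 F [-1.4  0.   4.5] q [ 1.26  0.97 -1.27  1.94  1.06  1.13  1.18]
[]
```

View pics/s11z.png

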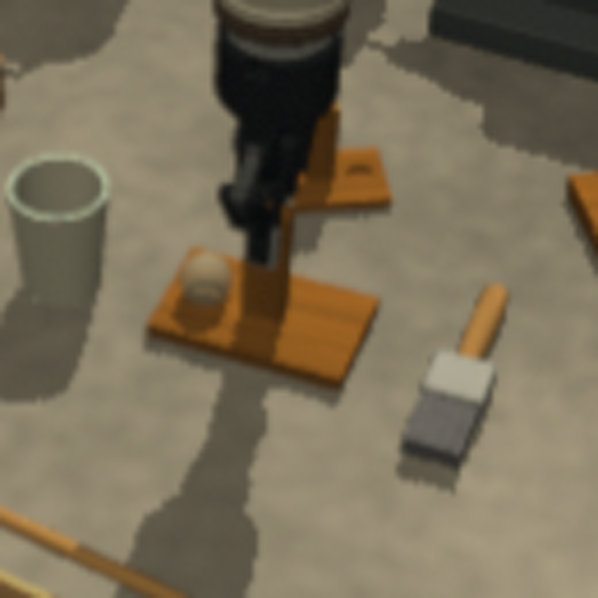

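The grip is held at a width of 15 mm and the ball sits in its pocket (crop (205,280)). I'll lift smoothly.

Call:
send_rows(increments=[{"tx": 0,"ty": 0,"tz": -0.001,"twist": 0,"claw": 0},{"tx": 0,"ty": 0,"tz": -0.004,"twist": 0,"claw": 0},{"tx": 0,"ty": 0,"tz": -0.009,"twist": 0,"claw": 0},{"tx": 0,"ty": 0,"tz": -0.016,"twist": 0,"claw": 0},{"tx": 0,"ty": 0,"tz": -0.025,"twist": 0,"claw": 0},{"tx": 0,"ty": 0,"tz": -0.036,"twist": 0,"claw": 0},{"tx": 0,"ty": 0,"tz": -0.048,"twist": 0,"claw": 0},{"tx": 0,"ty": 0,"tz": -0.061,"twist": 0,"claw": 0},{"tx": 0,"ty": 0,"tz": -0.074,"twist": 0,"claw": 0},{"tx": 0,"ty": 0,"tz": -0.087,"twist": 0,"claw": 0},{"tx": 0,"ty": 0,"tz": -0.1,"twist": 0,"claw": 0},{"tx": 0,"ty": 0,"tz": -0.113,"twist": 0,"claw": 0},{"tx": 0,"ty": 0,"tz": -0.126,"twist": 0,"claw": 0},{"tx": 0,"ty": 0,"tz": -0.139,"twist": 0,"claw": 0},{"tx": 0,"ty": 0,"tz": -0.152,"twist": 0,"claw": 0},{"tx": 0,"ty": 0,"tz": -0.164,"twist": 0,"claw": 0},{"tx": 0,"ty": 0,"tz": -0.174,"twist": 0,"claw": 0},{"tx": 0,"ty": 0,"tz": -0.182,"twist": 0,"claw": 0},{"tx": 0,"ty": 0,"tz": -0.187,"twist": 0,"claw": 0},{"tx": 0,"ty": 0,"tz": -0.189,"twist": 0,"claw": 0}])

```text
t: 23.82
position: [0.4914, -0.2181, 0.2525]
tool_rot: [0.0, -0.035, 0.999, -0.0]
contact_force: [-0.9, 0.8, -3.5]
width: 0.0154
```

```bash
python3 - <<'E'
from h import *
info();snap('side','s12.png');snap('wrist','w12.png')
print(delta([BX,BY,.252]).round(4),delta([BX,BY,.252]).round(4))
im=cv2.imread('pics/s12.png');cv2.imwrite('pics/s12z.png',cv2.resize(im[60:190,240:370],(598,598),interpolation=cv2.INTER_CUBIC))
E
```

```text
t 23.825 pos [ 0.4914 -0.2181  0.2525] yaw -3.071 w 0.0154 F [-0.9  0.8 -3.5] q [ 1.38  0.73 -1.49  1.79  0.75  1.35  1.36]
[-5.900e-03  4.022e-01  3.000e-04] [-5.900e-03  4.022e-01  3.000e-04]
```

View pics/s12z.png

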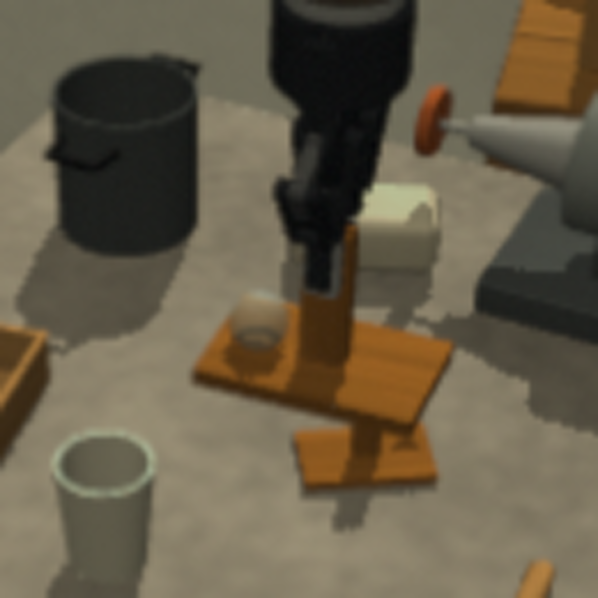

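View pics/w12.png

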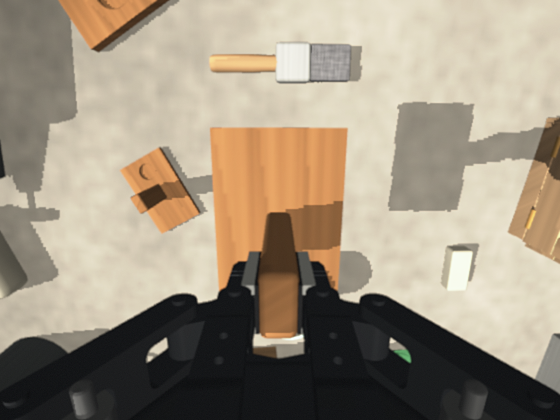

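The tray hangs level, with the ball in its pocket (crop (258,320)). I'll carry it smoothly to the box in two calls that join without a stop.

Call:
send_rows(increments=[{"tx": 0,"ty": 0.002,"tz": 0,"twist": 0,"claw": 0},{"tx": 0,"ty": 0.005,"tz": 0,"twist": 0,"claw": 0},{"tx": 0,"ty": 0.009,"tz": 0,"twist": 0,"claw": 0},{"tx": 0,"ty": 0.014,"tz": 0,"twist": 0,"claw": 0},{"tx": 0,"ty": 0.02,"tz": 0,"twist": 0,"claw": 0},{"tx": 0,"ty": 0.028,"tz": 0,"twist": 0,"claw": 0},{"tx": 0,"ty": 0.038,"tz": 0,"twist": 0,"claw": 0},{"tx": 0,"ty": 0.05,"tz": 0,"twist": 0,"claw": 0},{"tx": -0.001,"ty": 0.063,"tz": 0,"twist": 0,"claw": 0},{"tx": -0.001,"ty": 0.076,"tz": 0,"twist": 0,"claw": 0},{"tx": -0.001,"ty": 0.089,"tz": 0,"twist": 0,"claw": 0},{"tx": -0.001,"ty": 0.102,"tz": 0,"twist": 0,"claw": 0},{"tx": -0.002,"ty": 0.115,"tz": 0,"twist": 0,"claw": 0},{"tx": -0.002,"ty": 0.128,"tz": 0,"twist": 0,"claw": 0},{"tx": -0.002,"ty": 0.141,"tz": 0,"twist": 0,"claw": 0},{"tx": -0.002,"ty": 0.154,"tz": 0,"twist": 0,"claw": 0},{"tx": -0.003,"ty": 0.167,"tz": 0,"twist": 0,"claw": 0},{"tx": -0.003,"ty": 0.18,"tz": 0,"twist": 0,"claw": 0},{"tx": -0.003,"ty": 0.193,"tz": 0,"twist": 0,"claw": 0},{"tx": -0.003,"ty": 0.206,"tz": 0,"twist": 0,"claw": 0}])

```text
t: 26.42
position: [0.4798, -0.0115, 0.2523]
tool_rot: [0.0, -0.035, 0.999, 0.0]
contact_force: [-0.1, 0.4, -2.7]
width: 0.0151
```

Call:
send_rows(increments=[{"tx": 0,"ty": 0.013,"tz": 0,"twist": 0,"claw": 0},{"tx": 0,"ty": 0.026,"tz": 0,"twist": 0,"claw": 0},{"tx": 0,"ty": 0.039,"tz": 0,"twist": 0,"claw": 0},{"tx": -0.001,"ty": 0.052,"tz": 0,"twist": 0,"claw": 0},{"tx": -0.001,"ty": 0.065,"tz": 0,"twist": 0,"claw": 0},{"tx": -0.001,"ty": 0.078,"tz": 0,"twist": 0,"claw": 0},{"tx": -0.001,"ty": 0.091,"tz": 0,"twist": 0,"claw": 0},{"tx": -0.002,"ty": 0.104,"tz": 0,"twist": 0,"claw": 0},{"tx": -0.002,"ty": 0.117,"tz": 0,"twist": 0,"claw": 0},{"tx": -0.002,"ty": 0.13,"tz": 0,"twist": 0,"claw": 0},{"tx": -0.002,"ty": 0.142,"tz": 0,"twist": 0,"claw": 0},{"tx": -0.003,"ty": 0.153,"tz": 0,"twist": 0,"claw": 0},{"tx": -0.003,"ty": 0.163,"tz": 0,"twist": 0,"claw": 0},{"tx": -0.003,"ty": 0.172,"tz": 0,"twist": 0,"claw": 0},{"tx": -0.003,"ty": 0.179,"tz": 0,"twist": 0,"claw": 0},{"tx": -0.003,"ty": 0.185,"tz": 0,"twist": 0,"claw": 0},{"tx": -0.003,"ty": 0.189,"tz": 0,"twist": 0,"claw": 0},{"tx": -0.003,"ty": 0.192,"tz": 0,"twist": 0,"claw": 0},{"tx": -0.003,"ty": 0.194,"tz": 0,"twist": 0,"claw": 0},{"tx": -0.003,"ty": 0.196,"tz": 0,"twist": 0,"claw": 0}])

```text
t: 28.92
position: [0.4692, 0.1833, 0.2523]
tool_rot: [-0.0, -0.035, 0.999, -0.0]
contact_force: [-0.2, 0.3, -3.1]
width: 0.0155
```

Call:
send_rows(increments=[{"tx": 0,"ty": 0,"tz": 0,"twist": 0,"claw": 0},{"tx": 0,"ty": 0,"tz": 0,"twist": 0,"claw": 0},{"tx": 0,"ty": 0,"tz": 0,"twist": 0,"claw": 0},{"tx": 0,"ty": 0,"tz": 0,"twist": 0,"claw": 0}])

```text
t: 29.42
position: [0.4692, 0.1833, 0.2523]
tool_rot: [0.0, -0.035, 0.999, -0.0]
contact_force: [-0.0, 0.6, -3.7]
width: 0.0153
```

```bash
python3 - <<'E'
from h import *
info();print(delta([BX,BY,.252]).round(4), arm.sense()['dq'].round(3));snap('side','s13.png');snap('top','t13.png');snap('wrist','w13.png')
im=cv2.imread('pics/s13.png');cv2.imwrite('pics/s13z.png',cv2.resize(im[180:340,170:330],(600,600),interpolation=cv2.INTER_CUBIC))
im=cv2.imread('pics/t13.png');cv2.imwrite('pics/t13z.png',cv2.resize(im[150:280,130:280],(690,598),interpolation=cv2.INTER_CUBIC))
E
```

```text
t 29.425 pos [0.4692 0.1833 0.2523] yaw -3.072 w 0.0153 F [-0.   0.6 -3.7] q [ 0.63  0.54 -1.39  1.87  0.57  1.22  0.7 ]
[0.0002 0.0002 0.0003] [-0.001  0.     0.002  0.    -0.003 -0.001  0.   ]
```

View pics/s13z.png

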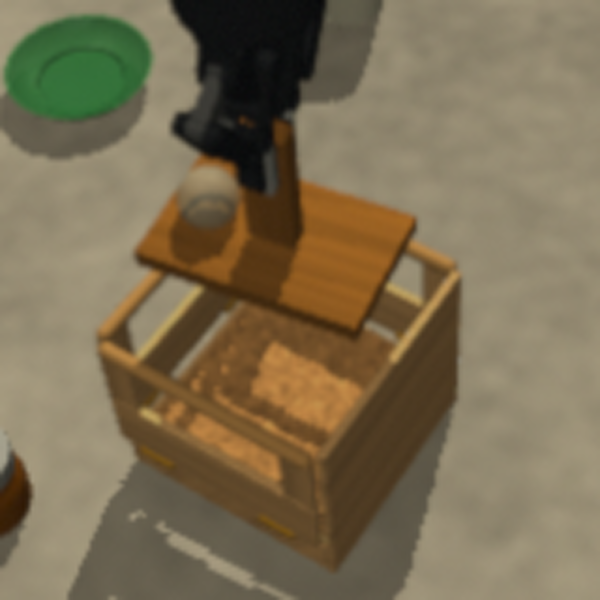

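View pics/t13z.png

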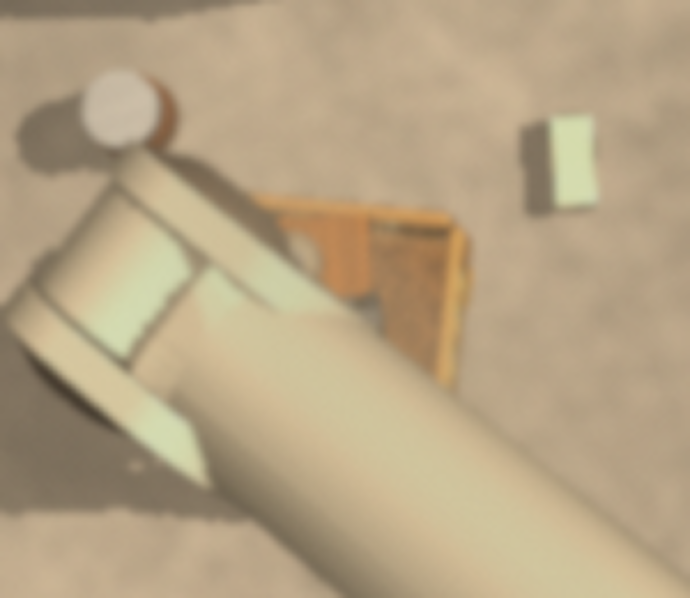

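View pics/w13.png

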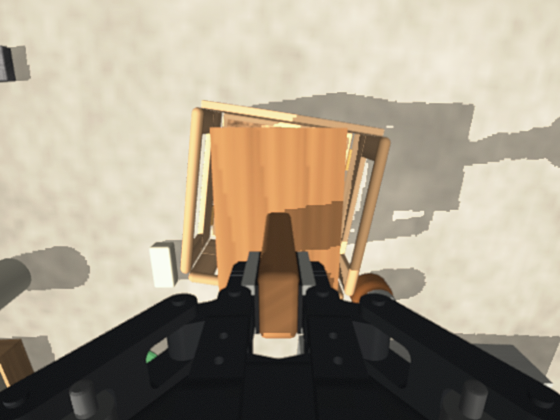

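Everything looks right. One last check: project the model's upright bars into the wrist picture.

```bash
python3 - <<'E'
from h import *
for c,f in [('wrist','w13'),('side','s13')]:
    m=arm.camera_model(c); im=cv2.imread('pics/'+f+'.png')
    for a,col in [(1.5708,(0,0,255)),(1.42,(255,0,0))]:
      for n,u in [('far',(0,1)),('left',(1,0)),('right',(1,0))]:
        b=bar(n,a)+np.r_[0,0,.005]; uu=np.r_[box2w(*u)-[BX,BY],0]
        p=proj(m,[b-.075*uu,b+.075*uu]).round().astype(int)
        cv2.line(im,tuple(map(int,p[0])),tuple(map(int,p[1])),col,1)
    if c=='side': im=cv2.resize(im[180:340,170:330],(600,600))
    else: im=cv2.resize(im[80:320,160:420],(650,600))
    cv2.imwrite('pics/'+f+'c.png',im)
E
```

```text
(no output)
```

View pics/w13c.png

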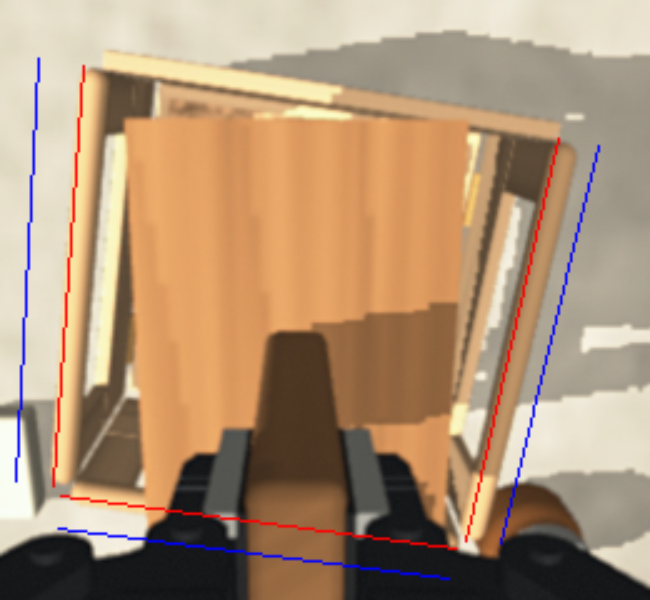

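View pics/s13c.png

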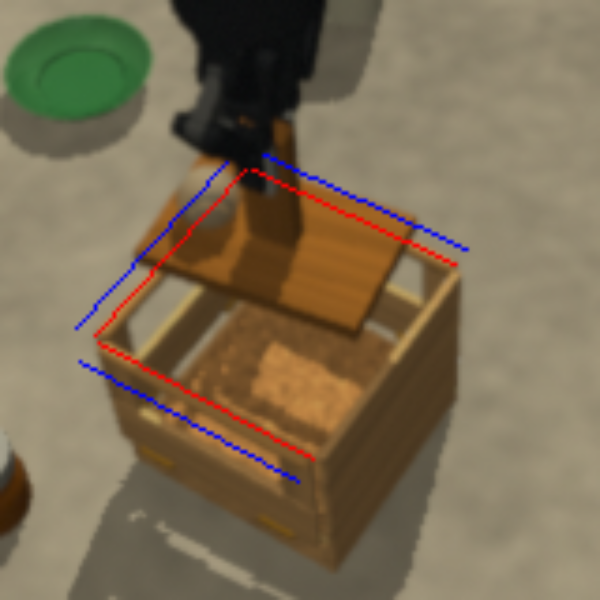

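The bars lie on the upright lines in both views, apart from a shift of a few mm that the left and right bars share. That is calibration error, not lean. I'm handing in.

```bash
python3 - <<'E'
from h import *
print(arm.finish_job()); info()
E
```

```text
the job is handed in; nothing more can be done
None
the job is handed in; nothing more can be done
```

The job is handed in. The tray is held over the box, the ball is in its pocket and all three panels are standing. The hand-in gives no verdict, so this rests on my own last checks.

**What I did:** I pinched each panel's bar and swung it up to its stop, in the order right, far, left. Then I gripped the middle-sized tray with 60 N, lifted it straight up and carried it slowly to the box. The robot's clock read about 29.4 s at the last check, against the 67 s limit.

**Last checks:**
- **Tray position:** the tool was within 1 mm of my estimate of the box centre. The underside was about 189 mm above the bench, roughly 53 mm clear of the bars.
- **Tray held, still and level:** the tool pointed straight down with its joints almost still. The fingers were 15.3 mm apart on the 16 mm grip.
- **Ball:** the side view shows it in its pocket.
- **Panels:** all three bars match their upright positions in the side view. The wrist view shows the left and right bars upright; the far one is hidden there by the gripper.
- **Bystanders:** nothing looked moved in any view I took, though I did not measure them again at the end.

**What disagreed:**
- The first fit of the box was about 6 mm off in the wrist view, so I refitted it before gripping any panel.
- In the final wrist view the left and right bars sit a few mm to +y of my model. The shift is about the same for both, so I took it as calibration error rather than lean. The tray may be off centre by that much, well within the 40 mm allowed.
- At the top of the left panel's swing the wrist read 28 N upward and the tool sat about 6 mm higher than commanded. The panel still stood upright after release.

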